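Load a mounted specimen in the lever hardness tester and hold the test load

ROBOT

A 6-joint arm with a two-finger parallel gripper is mounted at the origin on the work surface. World frame = base frame: x ahead of the robot, y to its left, z up, the work surface at z = 0. Lengths are in m, angles in rad, forces in N, time in s.
With the tool pointing down it reaches from about 0.35 to 0.975 m from the base axis. Payload 4.9 kg.
Tool frame: the origin (TCP) lies at the very end of the fingers, on their centre line; the grasp point (between the pads) lies 19 mm behind it; z points along the fingers, y is the line along which they close (so a half turn about z gives the same grasp; the last joint's range is limited). The gripper opens to 85 mm and grips with 20 to 120 N. Pads are 22 mm wide; open, the fingers measure 114 mm over their backs; the gripper's body (76 mm by 85 mm) begins 54 mm behind the grasp point. The pads swing forward as they close: fully open they stand 13 mm farther back than shut.
Start: joints at [-1.385, 0.053, 1.613, -0, 1.476, -0.119], TCP at [0.188, -0.596, 0.231] pointing down, gripper open.
Joint ranges: [-3.01, 3.01], [-1.01, 2.22], [0.06, 2.58], [-1.02, 4.17], [0.09, 2.62], [-3.14, 3.14]. Speed limits (rad/s): [2.57, 2.57, 3.14, 3.14, 3.14, 3.14].

INTERFACE

Orientations are given as a unit quaternion [w, x, y, z].
In Python, from plant import manip gives the robot as it stands.
- The arm moves only by the tool play_rows, never from a script. Its argument "series" is a list that holds one entry, the list of rows, each a list of 7 numbers: the shift along the world's x, y, z in m, then the turn, a rotation vector about the world's x, y, z in degrees, then the opening, from 0 (shut) to 1 (fully open). In form: [[[dx, dy, dz, rx, ry, rz, grip], ...]]. A call has 1 to 10 rows; each row shifts and turns the commanded pose from where the row before left it; what a row does not reach is not made up. A row lasts 1/10 s, in which the tool goes at most 50 mm and 8.59 degrees, less where a joint would pass 70% of its speed; a pose out of reach is approached as far as the arm can. A call with a gripper value outside its range is refused whole. The fingers move at their own pace and stop on an object; the grip force is fixed at half the most. Time passes only in rows, so rows that do not move let the fingers close. It gives the time, the measured TCP pose, the force, the opening and the grip force at its end, in the units of the state.
- manip.state(): the state, without advancing time (a new reading comes with each control period).
- manip.grab_frame(name): name is "side" or "top"; returns a dict with "frame" (400x640x3 uint8, blue, green, red), "mtx" (3x3 intrinsics, pixels), "R" (3x3) and "t" (3): a world point X has camera coordinates R X + t. Camera axes: x right, y down, z forward; pixel columns grow to the right and rows downward; lengths in m; the calibration is good to about 2 mm. A picture is of the moment at which its call begins. There is no depth.
- manip.job_done(): hands the job in; it is judged then, once.
The state is a dict: "time": time; "joint_pos": joint angles; "joint_vel": joint speeds; "joint_efforts": joint torques, N m; "tool_pos": TCP position; "tool_rot": TCP orientation; "contact_force": force on the tool from outside, world axes, zero at the start; "ft_torque": the same for the moment, N m; "gripper_width": opening from 0.0 (shut) to 1.0 (fully open); "grasp_force": force on a finger pad.
Only numpy, scipy, OpenCV 4.12 (cv2) and the standard library are available. Lean on these libraries where they do the work, as an engineer would, in place of code of your own. Each camera call takes 0.05 s, during which the arm holds its last target. There are 200 camera calls.

TASK

Hardness-test the red-mounted specimen: stand it polished face up on the tester's steel anvil, push it fully home into the brass V-stop, and only then pull the lever down by its handle to put the 20 N test load on it: the green ring of the load pin shows above its cap, the red ring must stay down inside. Finish while still holding the lever steady at that load for the reading; do not let go, do not run the load deep into the red at any time, and leave the other things on the bench where they are.

Things in the scene. Friction and masses are not known exactly. Their poses are not given: they have to be found in the camera images.
- tester: lever hardness tester, white, bolted to the bench (fixed; place and yaw vary). Origin on the bench straight below the foot; z up, +x from the open front to the 32 dia column at the back (x +85). Base 265 x 130 x 30 high (x -140 to +125). Steel anvil plate x -130 to +30, y +-40, top 42 above the bench. Head bracket x -24 to +111, y +-32, 165 to 225 above the bench, dial 8 proud on its front.
- seat (a point): on the anvil's top face (42 above the bench) straight below the foot: where the centre of the mount's underside is when home. V-stop behind it: two brass walls 26 long, 6 thick, 10 high, at 45 degrees either side of the tester's x axis, open towards the tester's front (-x); a 30 mm round touching both walls is centred here within 0.5.
- foot_face (a point): centre of the lower face of the round steel test foot (18 dia) over the seat: 35 above the anvil when the lever is up, which is 15 above the top of a mount. Moves straight down 25 mm per rad of lever until it meets the mount.
- load (a joint): compression of the load spring in the head, m: 0 while the foot hangs free, stop at 0.018. 2 N per mm (plus 1 N dead weight): 0.010 is the 20 N test load. The load pin (13 dia) stands this far out of the black cap on top of the head: the first 7.5 mm out are white, the next 5 mm are the green ring, below that red. Its steel tip is 1.5 thick.
- lever (a joint): lever angle, rad: 0 up (a return spring holds it there), grows as the knob is pulled down, stop at 1.3. Drives the head down 25 mm per rad: with a mount in place the foot touches at about 0.6 and the test load is reached at about 1.0 (0.04 rad per mm of load spring). Pull at the knob about 2 N when up, 6 N at test load; let go, it flies back up.
- pivot (a point): point on the lever's axis in the plane of the handle: tester's frame x +18, y +90, z +195 mm. The axis runs along the tester's y. Axes as the tester's.
- knob (a point): centre of the black ball knob (30 dia) at the handle's end, 130 from the pivot. The handle points to the tester's -x, 0.56 rad above level when up: in the tester's frame the knob is at pivot + 130*(-cos(0.56 - lever), 0, sin(0.56 - lever)). Can be pinched from above across the tester's y, or pushed down.
- mount_red: the specimen to test: upright red resin cylinder, 30 dia x 20 high, about 35 g, polished grey steel specimen flush in its top face. Loose on the bench among the other mounts. Origin: centre of its underside, z up.
- mount_black: black resin mount, same size; leave it alone
- mount_green: green resin mount, same size; leave it alone
- oil_bottle: small amber bottle, 34 dia x 75 high, upright; leave it alone
- dish: flat glass dish, 90 dia x 15 high; leave it alone
- objective: microscope objective standing on its thread end, 32 dia x 44 high; leave it alone
- slide_box: closed blue slide box 85 x 130 x 30 high; leave it alone
- wrench: flat steel spanner 130 long, 5 thick, lying on the bench; leave it alone
- front (a point): on the anvil's top face 95 in front (tester's -x) of the seat: free overhead, so a mount can be set down here from above and then pushed straight along the tester's +x into the V-stop, under the foot, with fingers tilted forward to clear the head.

How it is judged:
On the way:
1. the red mount stands home in the V-stop on the anvil, face up, while the lever is still up (horizontal distance between mount_red and seat below 0.004 m and z of mount_red in the frame of seat between -0.003 and 0.003 m and value of joint lever below 0.15 rad), for 0.2 s.
At the end, for the whole second after the job is handed in: The red mount stands upright and face up on the anvil, its centre within 4 mm of the seat; the foot presses on it with the load spring compressed 7 to 13 mm (about 14 to 26 N), the lever is at rest, and the robot's fingers still hold the handle (horizontal distance between mount_red and seat below 0.004 m and z of mount_red in the frame of seat between -0.003 and 0.003 m and angle between mount_red's own z axis and vertical below 0.1 rad and z of foot_face in the frame of mount_red above 0.015 m and value of joint load between 0.007 and 0.013 m and contact force between load and mount_red between 12 and 30 N and velocity of joint lever between -0.05 and 0.05 rad/s and contact force between the fingers and lever above 1 N); the arm keeps its last pose, push and grip.
It fails at once if the load spring is run deep into the red (over 15.5 mm) (value of joint load above 0.0155 m).
It fails at once if one of the other things on the bench is shifted by more than 20 mm (distance of any of mount_black, mount_green, oil_bottle, dish, objective, slide_box, wrench from where it was at the start of the episode above 0.02 m).
It also fails if it takes over 64 s, if anything falls off the work surface, if the arm or the gripper's body presses on something with over 40 N, if the wrist force passes 120 N, or if a joint passes its speed limit or range.

## Working session

There is one attempt and no reset: what is moved stays moved. The work goes in short steps, Python scripts to look and compute and a tool call to move; the robot and the scene stay as the last step left them, time stands still between calls to the robot, and variables do not carry over. Pictures are saved under pics/ and viewed, at most 13 in all, crops included, and the job is handed in when it is done.

Besides the shell and the picture viewer there is one more tool, called after "Request:" as a command line: name --argument value ..., lists and objects as JSON in quotes. play_rows: Moves the arm, as the interface text tells. Its arguments: {"type":"object","properties":{"series":{"type":"array"}},"required":["series"]}

```bash
mkdir -p pics; cat > h.py <<'E'
from plant import manip
import cv2, numpy as np
def grab(n,save=None):
    d=manip.grab_frame(n)
    if save: cv2.imwrite('pics/'+save,d["frame"])
    return d
def ray(d,u,v):
    R=np.array(d["R"]);t=np.array(d["t"]);K=np.array(d["mtx"])
    c=-R.T@t; r=R.T@np.linalg.solve(K,[u,v,1.]); return c,r/np.linalg.norm(r)
def onz(d,u,v,z):
    c,r=ray(d,u,v); return c+r*(z-c[2])/r[2]
def proj(d,X):
    p=np.array(d["mtx"])@(np.array(d["R"])@np.array(X)+np.array(d["t"])); return p[:2]/p[2]
def tri(d1,p1,d2,p2):
    c1,r1=ray(d1,*p1);c2,r2=ray(d2,*p2)
    s=np.linalg.lstsq(np.c_[r1,-r2],c2-c1,rcond=None)[0]
    a=c1+r1*s[0];b=c2+r2*s[1]; return (a+b)/2,np.linalg.norm(a-b)
E
python3 - <<'E'
from h import *
for n in("top","side"):
    d=grab(n,n+"0.png"); print(n,np.round(ray(d,320,200),3),np.round(d["mtx"],1).tolist())
print(manip.state())
E
```

```text
top [[ 0.27   0.067  1.887]
 [ 0.162  0.004 -0.987]] [[486.8, 0.0, 322.3], [0.0, 486.8, 198.4], [0.0, 0.0, 1.0]]
side [[-0.022 -0.98   1.028]
 [ 0.39   0.703 -0.595]] [[460.9, 0.0, 316.3], [0.0, 460.9, 194.9], [0.0, 0.0, 1.0]]
{'time': 0.1, 'joint_pos': array([-1.38498593e+00,  5.33024964e-02,  1.61416430e+00,  1.90917323e-05,
        1.47600698e+00, -1.18985353e-01]), 'joint_vel': array([ 2.74115778e-04, -1.81023767e-03, -3.73619173e-03, -4.08863605e-05,
        5.30084080e-05,  1.35640529e-03]), 'joint_efforts': array([ 9.57712982e-04, -3.94904673e+01, -3.71361279e+01, -6.49579351e-05,
        3.91241920e-03, -1.02944307e-05]), 'tool_pos': array([ 0.18747   , -0.59562591,  0.23017419]), 'tool_rot': array([-9.40351982e-04,  9.88409603e-01,  1.51807680e-01, -2.19237624e-05]), 'contact_force': array([ 0.0290786 , -0.06733185,  0.29024998]), 'ft_torque': array([-0.05369833, -0.06949197, -0.0698134 ]), 'grasp_force': 0.0, 'gripper_width': 0.9993437523017232}
```

View pics/top0.png

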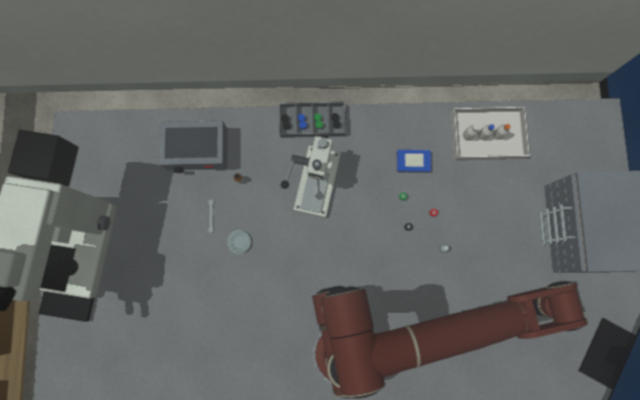

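View pics/side0.png

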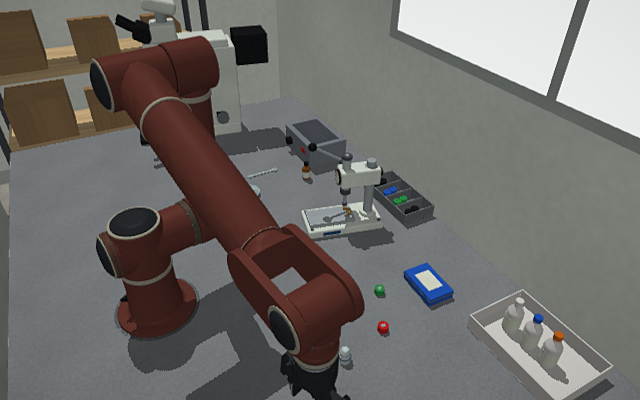

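```bash
python3 - <<'E'
from h import *
t=cv2.imread('pics/top0.png');s=cv2.imread('pics/side0.png')
a=cv2.resize(t[125:225,270:350],None,fx=6,fy=6,interpolation=cv2.INTER_CUBIC)[:, :400]
a=cv2.resize(t[125:225,272:344],(400,555),interpolation=cv2.INTER_CUBIC)
b=cv2.resize(s[130:248,300:385],(400,555),interpolation=cv2.INTER_CUBIC)
cv2.imwrite('pics/c1.png',np.hstack([a,b]))
dt=grab("top");ds=grab("side")
def cen(d,col,box):
    u0,v0,u1,v1=box; f=d["frame"].astype(int)[v0:v1,u0:u1]; B,G,R=f[...,0],f[...,1],f[...,2]
    m={'r':R-np.maximum(B,G),'g':G-np.maximum(B,R)}[col]
    m=np.where(m>40,m,0); ys,xs=np.nonzero(m); w=m[ys,xs]
    print(col,box,len(xs),xs.min()+u0,xs.max()+u0,ys.min()+v0,ys.max()+v0)
    return (xs.mean()+u0,ys.mean()+v0)
for c,bt,bs in(('r',(422,200,446,224),(370,312,398,340)),('g',(394,186,412,206),(368,278,392,302))):
    pt=cen(dt,c,bt);ps=cen(ds,c,bs)
    print(pt,ps,tri(dt,pt,ds,ps),onz(dt,*pt,.015),onz(ds,*ps,.012))
E
```

```text
r (422, 200, 446, 224) 47 430 437 209 215
r (370, 312, 398, 340) 114 377 388 321 333
(np.float64(433.36170212765956), np.float64(212.12765957446808)) (np.float64(382.5701754385965), np.float64(327.2105263157895)) (array([ 0.519775  , -0.36466784,  0.01396726]), np.float64(0.0010874247627624416)) [ 0.51914305 -0.3641738   0.015     ] [ 0.52136713 -0.36363339  0.012     ]
g (394, 186, 412, 206) 7 400 402 194 198
g (368, 278, 392, 302) 71 375 384 285 295
(np.float64(400.7142857142857), np.float64(196.42857142857142)) (np.float64(379.1830985915493), np.float64(289.77464788732397)) (array([ 0.58837672, -0.24364858,  0.00777442]), np.float64(0.007289530113637912)) [ 0.5838371  -0.24076679  0.015     ] [ 0.58950742 -0.24768754  0.012     ]
```

View pics/c1.png

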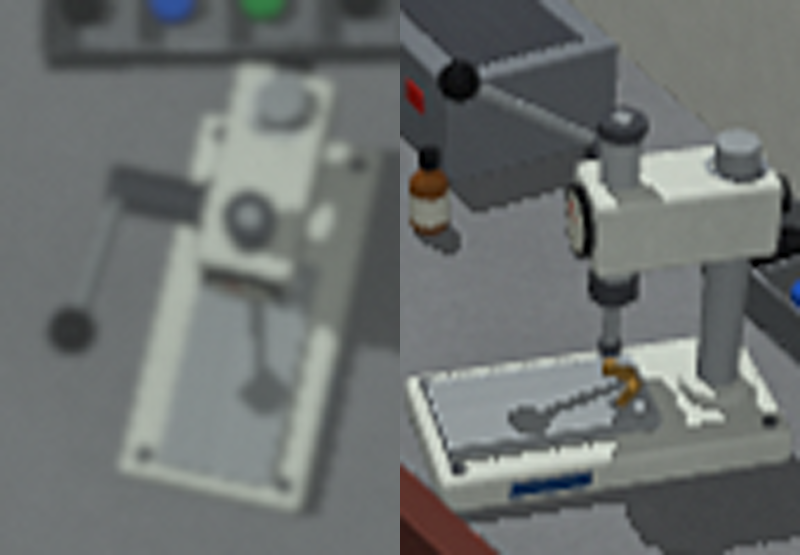

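```bash
cat >> h.py <<'E'
def c1(x,y):
    return ((x+.5)/5.556-.5+272,(y+.5)/5.55-.5+125) if x<400 else ((x-400+.5)/4.706-.5+300,(y+.5)/4.703-.5+130)
E
python3 - <<'E'
from h import *
dt=grab("top");ds=grab("side")
FL=onz(dt,*c1(120,468),.03);FR=onz(dt,*c1(299,510),.03)
FLs=onz(ds,*c1(407,378),.03); FRs=onz(ds,*c1(449,487),.03)
BLt=onz(dt,*c1(207,113),.03)
BRs=onz(ds,*c1(793,432),.03)
kn,e=tri(dt,c1(71,330),ds,c1(459,79))
print(FL,FR,FLs,FRs,BLt,BRs,'knob',kn,e)
print(np.linalg.norm(FL-FR),np.linalg.norm(FL-BLt))
def fit(W,T):
    W=np.array(W)[:,:2];T=np.array(T)[:,:2];w=W-W.mean(0);t=T-T.mean(0)
    yaw=np.arctan2((t[:,0]*w[:,1]-t[:,1]*w[:,0]).sum(),(t*w).sum())
    R=np.array([[np.cos(yaw),-np.sin(yaw)],[np.sin(yaw),np.cos(yaw)]])
    o=W.mean(0)-R@T.mean(0); print(yaw,np.degrees(yaw),o,(W-o-T@R.T).round(4).tolist())
c,s=np.cos(.56),np.sin(.56)
T={'FL':(-.14,.065),'FR':(-.14,-.065),'BL':(.125,.065),'BR':(.125,-.065),'k':(.018-.13*c,.09)}
fit([FL,FR,BLt,kn],[T['FL'],T['FR'],T['BL'],T['k']])
fit([FLs,FRs,BRs,kn],[T['FL'],T['FR'],T['BR'],T['k']])
fit([FL,FR,BLt,FLs,FRs,BRs,kn],[T[k] for k in('FL','FR','BL','FL','FR','BR','k')])
print('expected knob z',.195+.13*s)
E
```

```text
[0.54234674 0.17817444 0.03      ] [0.51004661 0.0547633  0.03      ] [0.54602112 0.17876241 0.03      ] [0.51636639 0.05284516 0.03      ] [0.79546636 0.11311029 0.03      ] [ 0.76771749 -0.00760505  0.03      ] knob [0.59432538 0.1921735  0.26816917] 0.002350840876980874
0.12756804851427464 0.26134820693085836
-0.2539672792709693 -14.55125323664686 [0.6606144  0.08152493] [[0.0009, -0.0014], [0.0013, 0.001], [-0.0025, 0.0001], [0.0003, 0.0004]]
-0.2352456094146326 -13.478580568441473 [0.66473487 0.083565  ] [[0.0023, -0.0006], [0.0029, -0.0001], [-0.0034, 0.0012], [-0.0018, -0.0004]]
-0.24318906317300618 -13.93370694355361 [0.66298975 0.08257666] [[-0.0004, -0.0012], [-0.0014, 0.0016], [-0.0045, -0.0025], [0.0033, -0.0006], [0.0049, -0.0004], [-0.0009, 0.003], [-0.0009, 0.0001]]
expected knob z 0.26405420572971483
```

Request:
play_rows --series '[[[0.037,0.0256,0,0,0,-7.9,1],[0.037,0.0256,0,0,0,-7.9,1],[0.037,0.0256,0,0,0,-7.9,1],[0.037,0.0256,0,0,0,-7.8,1],[0.037,0.0256,0,-1.2,-4.85,0,1],[0.037,0.0256,0,-1.2,-4.85,0,1],[0.037,0.0256,0,-1.2,-4.85,0,1],[0.037,0.0256,0,-1.2,-4.85,0,1],[0.037,0.0256,-0.02,0,0,0,1],[0,0,-0.03,0,0,0,1]]]'

```text
time: 1.3
tool_pos: [0.5246, -0.3634, 0.184]
tool_rot: [0.022, 0.977, -0.118, 0.175]
contact_force: [0.4, -0.3, 0.1]
gripper_width: 0.996
grasp_force: 0.0
```

```bash
cat >> h.py <<'E'
from scipy.spatial.transform import Rotation as Ro
YAW=-0.245;O=np.array([.662,.0825])
U=np.array([np.cos(YAW),np.sin(YAW),0]);V=np.array([-U[1],U[0],0])
def st():
    s=manip.state();q=s["tool_rot"];R=Ro.from_quat([q[1],q[2],q[3],q[0]]).as_matrix()
    p=s["tool_pos"];d=p-np.r_[O,0]
    print('t',round(s["time"],2),'p',p.round(4),'tester xyz',(d@U).round(4),(d@V).round(4),p[2].round(4),'F',s["contact_force"].round(1),'g',round(s["gripper_width"],3),round(s["grasp_force"],1),'q',s["joint_pos"].round(2))
    print('zt in tester',(R[:,2]@U).round(3),(R[:,2]@V).round(3),R[2,2].round(3),'yt',(R[:,1]@U).round(3),(R[:,1]@V).round(3),R[2,1].round(3))
def fixrot(t):
    s=manip.state();q=s["tool_rot"];Rc=Ro.from_quat([q[1],q[2],q[3],q[0]])
    z=np.sin(t)*U-np.cos(t)*np.array([0,0,1]);y=-V;x=np.cross(y,z)
    return (Ro.from_matrix(np.c_[x,y,z])*Rc.inv()).as_rotvec(degrees=True).round(2)
E
python3 -c "
from h import *
st();print(fixrot(np.radians(20)))
grab('side','s1.png')"
```

```text
t 1.3 p [ 0.5246 -0.3634  0.184 ] tester xyz -0.0252 -0.466 0.184 F [ 0.4 -0.3  0.1] g 0.996 0.0 q [-0.8  -0.08  1.86  0.21  1.07  0.93]
zt in tester 0.347 0.001 -0.938 yt 0.005 -1.0 0.001
[ 0.14  0.29 -0.3 ]
```

View pics/s1.png

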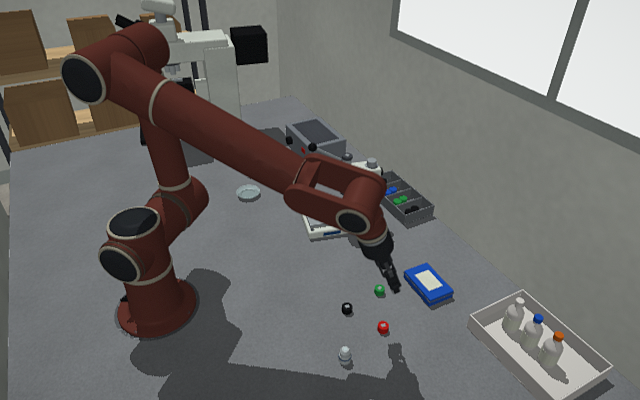

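The picture shows the open gripper (tip near px 393,288) in the air above the red mount (383,327), with nothing else in its way. I'll descend and grasp.

Request:
play_rows --series '[[[0,0,-0.045,0,0,0,1],[0,0,-0.045,0,0,0,1],[0,0,-0.045,0,0,0,1],[0,0,-0.03,0,0,0,1],[0,0,-0.012,0,0,0,1],[0,0,0,0,0,0,0.6],[0,0,0,0,0,0,0],[0,0,0,0,0,0,0],[0,0,0,0,0,0,0],[0,0,0,0,0,0,0]]]'

```text
time: 2.35
tool_pos: [0.522, -0.3673, 0.0073]
tool_rot: [0.022, 0.977, -0.12, 0.174]
contact_force: [-1.8, 0.4, 6.4]
gripper_width: 0.313
grasp_force: 58.8
```

```bash
python3 -c "
from h import *
st()"
```

```text
t 2.35 p [ 0.522  -0.3673  0.0073] tester xyz -0.0267 -0.4703 0.0073 F [-1.8  0.4  6.4] g 0.313 58.8 q [-0.81  0.15  1.94  0.27  0.76  0.83]
zt in tester 0.346 -0.001 -0.938 yt 0.0 -1.0 0.002
```

Request:
play_rows --series '[[[0,0,0.03,0,0,0,0],[0,0,0.04,0,0,0,0],[0,0,0.04,0,0,0,0],[0,0,0.03,0,0,0,0],[0,0,0,0,0,0,0],[0,0,0,0,0,0,0]]]'

```text
time: 2.95
tool_pos: [0.521, -0.3662, 0.1461]
tool_rot: [0.022, 0.977, -0.12, 0.173]
contact_force: [0.3, 0.1, -1.3]
gripper_width: 0.314
grasp_force: 59.0
```

```bash
python3 - <<'E'
from h import *
st()
d=grab('side');T=grab('top');p=manip.state()["tool_pos"]
print(proj(d,p),proj(T,p))
u,v=proj(d,p).astype(int);a=cv2.resize(d["frame"][v-40:v+30,u-45:u+45],(540,420),interpolation=cv2.INTER_CUBIC)
u,v=proj(T,p).astype(int);b=cv2.resize(T["frame"][v-35:v+35,u-20:u+20],(240,420),interpolation=cv2.INTER_CUBIC)
cv2.imwrite('pics/c2.png',np.hstack([a,b]))
E
```

```text
t 2.95 p [ 0.521  -0.3662  0.1461] tester xyz -0.028 -0.4695 0.1461 F [ 0.3  0.1 -1.3] g 0.314 59.0 q [-0.81 -0.04  1.89  0.22  1.01  0.91]
zt in tester 0.344 -0.001 -0.939 yt 0.0 -1.0 0.001
[387.28272852 294.64683293] [441.41649182 207.09117149]
```

View pics/c2.png

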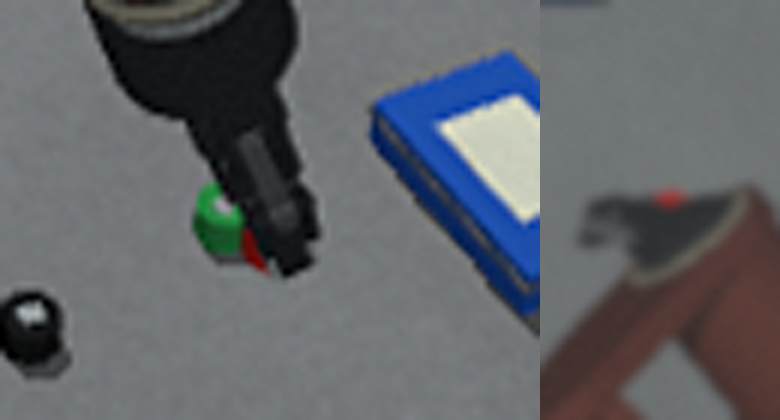

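The red mount is held: red shows beside the finger at crop px (255,250). I'll carry it at this height to the area in front of the tester.

Request:
play_rows --series '[[[0,0.03,0,0,0,0,0],[0,0.048,0,0,0,0,0],[0,0.048,0,0,0,0,0],[0,0.048,0,0,0,0,0],[0,0.048,0,0,0,0,0],[0,0.048,0,0,0,0,0],[0,0.048,0,0,0,0,0],[0,0.048,0,0,0,0,0],[0,0.048,0,0,0,0,0],[0,0.04,0,0,0,0,0]]]'

```text
time: 4.05
tool_pos: [0.5189, 0.0906, 0.1421]
tool_rot: [0.021, 0.978, -0.12, 0.171]
contact_force: [0.1, -0.5, -0.5]
gripper_width: 0.314
grasp_force: 59.2
```

Request:
play_rows --series '[[[0.002,0.027,0,0,0,0,0],[0,0,0,0,0,0,0],[0,0,0,0,0,0,0]]]'

```text
time: 4.35
tool_pos: [0.5214, 0.1155, 0.1423]
tool_rot: [0.021, 0.978, -0.119, 0.171]
contact_force: [-0.3, -0.0, -0.3]
gripper_width: 0.31
grasp_force: 59.2
```

```bash
python3 - <<'E'
from h import *
st();print(fixrot(np.radians(20)))
d=grab('side');T=grab('top');p=manip.state()["tool_pos"]
a=d["frame"][120:270,220:400];b=T["frame"][120:240,270:350]
cv2.imwrite('pics/c3.png',np.hstack([cv2.resize(a,(540,450),interpolation=cv2.INTER_CUBIC),cv2.resize(b,(260,450))]))
print(proj(d,p),proj(T,p))
E
```

```text
t 4.35 p [0.5214 0.1155 0.1423] tester xyz -0.1444 -0.0021 0.1423 F [-0.3 -0.  -0.3] g 0.31 59.2 q [ 0.15 -0.29  2.11 -0.15  1.01  2.02]
zt in tester 0.339 -0.0 -0.941 yt 0.002 -1.0 0.001
[-0.  -0.2 -0.1]
[302.97386491 195.43680404] [308.95012195 209.6012034 ]
```

View pics/c3.png

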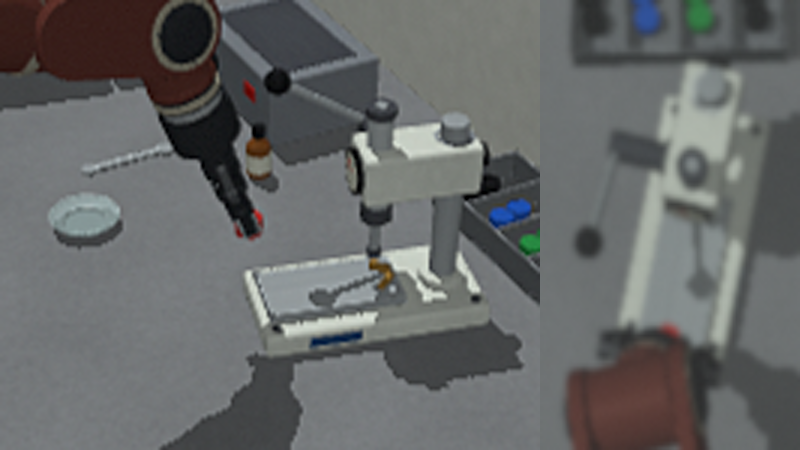

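Mount held upright at side crop (248,222); the tester is clear of the arm and the lever is up. Moving over the front point and down.

Request:
play_rows --series '[[[0.0255,-0.0055,-0.02,0,0,0,0],[0.0255,-0.0055,-0.035,0,0,0,0],[0,0,-0.033,0,0,0,0],[0,0,0,0,0,0,0],[0,0,-0.003,0,0,0,0],[0,0,-0.002,0,0,0,0],[0,0,0,0,0,0,0]]]'

```text
time: 5.15
tool_pos: [0.5741, 0.1042, 0.0528]
tool_rot: [0.021, 0.977, -0.12, 0.173]
contact_force: [0.0, -0.1, -0.2]
gripper_width: 0.315
grasp_force: 59.3
```

```bash
python3 -c "
from h import *
st()"
```

```text
t 5.15 p [0.5741 0.1042 0.0528] tester xyz -0.0905 -0.0003 0.0528 F [ 0.  -0.1 -0.2] g 0.315 59.3 q [ 0.11 -0.04  2.06 -0.16  0.8   2.02]
zt in tester 0.344 0.001 -0.939 yt 0.0 -1.0 -0.002
```

Request:
play_rows --series '[[[0,0,-0.0015,0,0,0,0],[0,0,-0.0015,0,0,0,0],[0,0,-0.001,0,0,0,0],[0,0,0,0,0,0,0]]]'

```text
time: 5.55
tool_pos: [0.5747, 0.1045, 0.0492]
tool_rot: [0.021, 0.977, -0.12, 0.174]
contact_force: [-3.8, 0.0, 6.0]
gripper_width: 0.308
grasp_force: 60.0
```

Request:
play_rows --series '[[[0,0,0,0,0,0,0.5],[0,0,0,0,0,0,0.7],[0,0,0,0,0,0,0.7],[-0.007,0.0018,0.02,0,0,0,0.7],[-0.014,0.0035,0.04,0,0,0,0.7],[-0.03,0.0075,0.02,-1.2,-4.85,0,0.2],[-0.03,0.0075,0,-1.2,-4.85,0,0.2],[0,0,0,-1.2,-4.85,0,0.2],[0,0,0,-1.2,-4.85,0,0.2],[0,0,0,0,0,0,0.2]]]'

```text
time: 6.55
tool_pos: [0.4898, 0.1247, 0.1244]
tool_rot: [0.041, 0.933, -0.114, 0.338]
contact_force: [0.6, 0.8, -0.7]
gripper_width: 0.202
grasp_force: 0.0
```

```bash
python3 - <<'E'
from h import *
st();print(fixrot(np.radians(40)))
d=grab('side')
f=d["frame"].astype(int);m=(f[...,2]-f[...,:2].max(2)>60)[180:260,280:380];ys,xs=np.nonzero(m)
u,v=xs.mean()+280,ys.mean()+180; P=onz(d,u,v,.054);w=P-np.r_[O,0];print(len(xs),u,v,P,w@U,w@V)
cv2.imwrite('pics/c4.png',cv2.resize(d["frame"][120:270,220:400],(720,600),interpolation=cv2.INTER_CUBIC))
E
```

```text
t 6.55 p [0.4898 0.1247 0.1244] tester xyz -0.1773 -0.0008 0.1244 F [ 0.6  0.8 -0.7] g 0.202 0.0 q [ 0.28 -0.5   2.37 -0.51  0.71  2.39]
zt in tester 0.64 0.001 -0.769 yt 0.002 -1.0 0.0
[-0.03 -0.22 -0.14]
58 317.6896551724138 214.01724137931035 [0.57271181 0.10486415 0.054     ] -0.09204637430966044 3.8885941775738345e-05
```

View pics/c4.png

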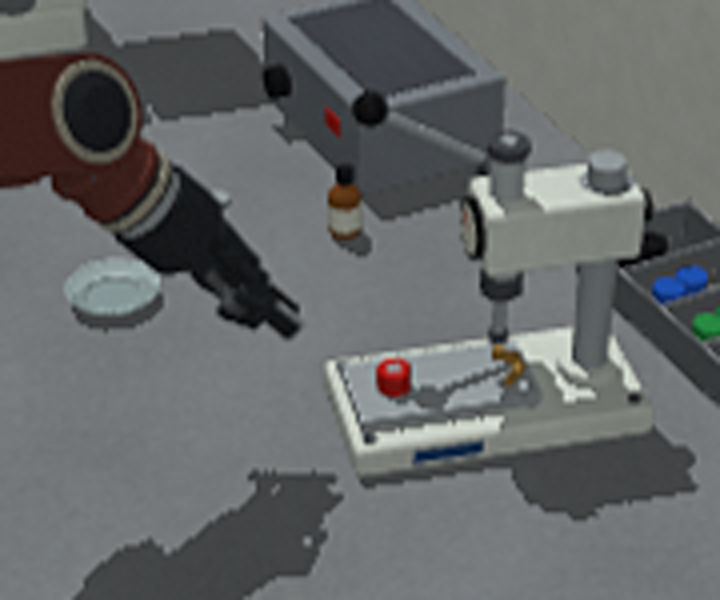

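The red mount stands upright on the anvil at (395,377), measured tester x −92, y 0; the fingers are clear. I'll reduce tilt to 28° and go low behind the mount for the push.

Request:
play_rows --series '[[[0.01,-0.0025,-0.01,1.45,5.8,0,0.15],[0.01,-0.0025,-0.02,1.45,5.8,0,0.15],[0.01,-0.0025,-0.02,0,0,0,0.15],[0.01,-0.0015,-0.02,0,0,0,0.15],[0,0,-0.004,0,0,0,0.15],[0,0,0,0,0,0,0.15]]]'

```text
time: 7.2
tool_pos: [0.5325, 0.1151, 0.0526]
tool_rot: [0.029, 0.963, -0.119, 0.239]
contact_force: [-0.4, 0.6, -0.3]
gripper_width: 0.149
grasp_force: 0.0
```

```bash
python3 -c "
from h import *
st();print(fixrot(np.radians(28)))"
```

```text
t 7.2 p [0.5325 0.1151 0.0526] tester xyz -0.1336 0.0002 0.0526 F [-0.4  0.6 -0.3] g 0.149 0.0 q [ 0.17 -0.18  2.22 -0.31  0.68  2.19]
zt in tester 0.467 0.001 -0.884 yt -0.001 -1.0 -0.001
[-0.09 -0.12  0.03]
```

Request:
play_rows --series '[[[0.0097,-0.0024,-0.0025,0,0,0,0.15],[0.0097,-0.0024,-0.0025,0,0,0,0.15],[0.0097,-0.0024,0,0,0,0,0.15],[0.0097,-0.0024,0,0,0,0,0.15],[0.0097,-0.0024,0,0,0,0,0.15],[0.0097,-0.0024,0,0,0,0,0.15],[0.0097,-0.0024,0,0,0,0,0.15],[0.0097,-0.0024,0,0,0,0,0.15],[0,0,0,0,0,0,0.15]]]'

```text
time: 8.1
tool_pos: [0.6116, 0.0959, 0.0488]
tool_rot: [0.029, 0.963, -0.119, 0.241]
contact_force: [0.2, 0.5, -0.0]
gripper_width: 0.15
grasp_force: 0.0
```

```bash
cat >> h.py <<'E'
def red():
    d=grab('side')
    f=d["frame"].astype(int);m=(f[...,2]-f[...,:2].max(2)>60)[180:260,290:380];ys,xs=np.nonzero(m)
    u,v=xs.mean()+290,ys.mean()+180; P=onz(d,u,v,.054);w=P-np.r_[O,0];print('red',len(xs),u,v,xs.min()+290,xs.max()+290,'xy tester',w@U,w@V)
    return d
E
python3 -c "
from h import *
st();red()"
```

```text
t 8.1 p [0.6116 0.0959 0.0488] tester xyz -0.0521 0.0008 0.0488 F [ 0.2  0.5 -0. ] g 0.15 0.0 q [ 0.11 -0.    2.06 -0.27  0.64  2.11]
zt in tester 0.471 0.002 -0.882 yt -0.0 -1.0 -0.002
red 52 335.38461538461536 211.25 332 339 xy tester -0.028958403965888845 0.0010616010917699613
```

Request:
play_rows --series '[[[0.0078,-0.002,0,0,0,0,0.15],[0.0078,-0.002,0,0,0,0,0.15],[0.0058,-0.0015,0,0,0,0,0.15],[0,0,0,0,0,0,0.15]]]'

```text
time: 8.55
tool_pos: [0.6326, 0.0906, 0.0487]
tool_rot: [0.029, 0.963, -0.119, 0.241]
contact_force: [-0.8, 0.6, -0.8]
gripper_width: 0.151
grasp_force: 0.0
```

Request:
play_rows --series '[[[0.002,-0.0005,0,0,0,0,0.15],[0.002,-0.0005,0,0,0,0,0.15],[0,0,0,0,0,0,0.15]]]'

```text
time: 8.85
tool_pos: [0.6356, 0.0898, 0.0483]
tool_rot: [0.029, 0.963, -0.119, 0.24]
contact_force: [-0.1, -0.4, -0.5]
gripper_width: 0.15
grasp_force: 0.0
```

```bash
python3 -c "
from h import *
st();red()"
```

```text
t 8.85 p [0.6356 0.0898 0.0483] tester xyz -0.0273 0.0007 0.0483 F [-0.1 -0.4 -0.5] g 0.15 0.0 q [ 0.09  0.05  2.   -0.26  0.64  2.08]
zt in tester 0.47 0.002 -0.883 yt 0.0 -1.0 -0.002
red 47 342.468085106383 210.4468085106383 339 346 xy tester -0.0038896937420370126 -0.00017176274897049353
```

Request:
play_rows --series '[[[0.0015,-0.0004,0,0,0,0,0.15],[0.0015,-0.0004,0,0,0,0,0.15],[0,0,0,0,0,0,0.15]]]'

```text
time: 9.2
tool_pos: [0.6387, 0.089, 0.0484]
tool_rot: [0.029, 0.963, -0.119, 0.24]
contact_force: [-0.5, -0.7, -0.9]
gripper_width: 0.15
grasp_force: 0.0
```

Request:
play_rows --series '[[[0.001,-0.0002,0,0,0,0,0.15],[0.001,-0.0002,0,0,0,0,0.15],[0,0,0,0,0,0,0.15]]]'

```text
time: 9.5
tool_pos: [0.6407, 0.0886, 0.0484]
tool_rot: [0.029, 0.963, -0.119, 0.24]
contact_force: [-0.1, -0.5, 0.4]
gripper_width: 0.153
grasp_force: 0.1
```

```bash
python3 -c "
from h import *
st();red()"
```

```text
t 9.5 p [0.6407 0.0886 0.0484] tester xyz -0.0222 0.0007 0.0484 F [-0.1 -0.5  0.4] g 0.153 0.1 q [ 0.09  0.06  1.99 -0.26  0.64  2.08]
zt in tester 0.47 0.002 -0.883 yt 0.0 -1.0 -0.002
red 50 343.7 210.1 340 347 xy tester 0.0008201006087556677 0.000733701494425187
```

Request:
play_rows --series '[[[0.001,-0.0002,0,0,0,0,0.15],[0.001,-0.0003,0,0,0,0,0.15],[0,0,0,0,0,0,0.15]]]'

```text
time: 9.85
tool_pos: [0.6427, 0.0881, 0.0483]
tool_rot: [0.029, 0.963, -0.119, 0.24]
contact_force: [-0.4, 0.3, -0.4]
gripper_width: 0.152
grasp_force: 0.1
```

Request:
play_rows --series '[[[0.001,-0.0002,0,0,0,0,0.15],[0.001,-0.0003,0,0,0,0,0.15],[0,0,0,0,0,0,0.15]]]'

```text
time: 10.15
tool_pos: [0.6437, 0.0878, 0.0478]
tool_rot: [0.029, 0.963, -0.119, 0.239]
contact_force: [-5.3, 0.8, 4.4]
gripper_width: 0.151
grasp_force: 2.9
```

```bash
python3 - <<'E'
from h import *
st();d=red()
cv2.imwrite('pics/c5.png',cv2.resize(d["frame"][140:250,260:400],(760,597),interpolation=cv2.INTER_CUBIC))
E
```

```text
t 10.15 p [0.6437 0.0878 0.0478] tester xyz -0.019 0.0007 0.0478 F [-5.3  0.8  4.4] g 0.151 2.9 q [ 0.09  0.07  1.98 -0.26  0.64  2.07]
zt in tester 0.468 0.001 -0.884 yt -0.0 -1.0 -0.001
red 48 344.3125 209.91666666666666 340 348 xy tester 0.0031832639364084204 0.0012436646814572732
```

View pics/c5.png

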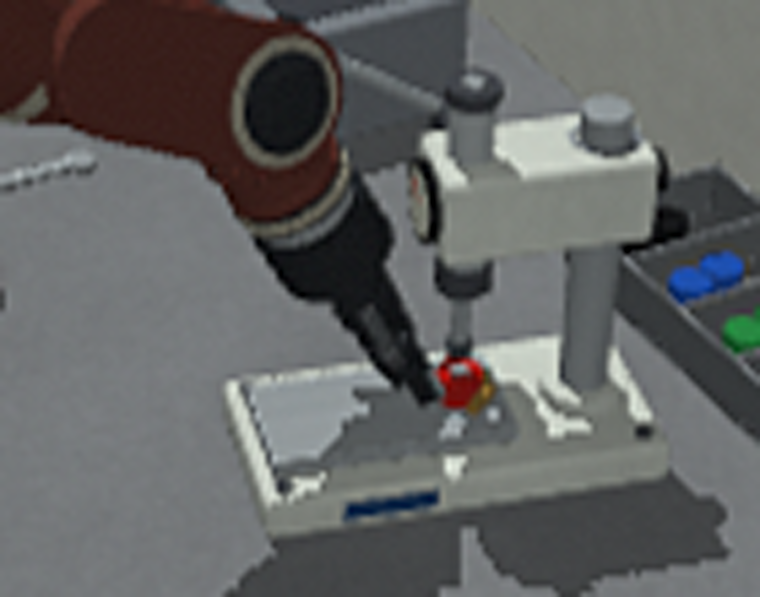

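Force jumped to −5 N, so the mount (460,383) is home against the brass walls, upright, with the lever still up. I'll retract and go to stage above the knob.

Request:
play_rows --series '[[[-0.01,0.0025,0,0,0,0,0.15],[-0.029,0.007,0,0,0,0,0.15],[-0.029,0.007,0,0,0,0,0.15],[-0.029,0.007,0.02,0,0,0,0.15],[-0.029,0.007,0.02,0,0,0,0.15],[0,0,0.045,0,0,0,0.5],[0,0,0.045,0,0,0,0.8],[0,0,0.045,0,0,0,0.8],[0,0,0.045,0,0,0,0.8],[0,0,0.045,0,0,0,0.8]]]'

```text
time: 11.2
tool_pos: [0.5179, 0.1182, 0.3153]
tool_rot: [0.029, 0.963, -0.119, 0.241]
contact_force: [1.0, -0.1, -1.1]
gripper_width: 0.797
grasp_force: 0.0
```

Request:
play_rows --series '[[[0.014,0.028,0.005,0,0,0,0.8],[0.014,0.028,0.005,0,0,0,0.8],[0.014,0.028,0.005,0,0,0,0.8],[0,0,0,0,0,0,0.8],[0,0,0,0,0,0,0.8]]]'

```text
time: 11.7
tool_pos: [0.5603, 0.2025, 0.3279]
tool_rot: [0.029, 0.963, -0.118, 0.24]
contact_force: [-0.7, 0.3, 0.0]
gripper_width: 0.799
grasp_force: 0.0
```

```bash
python3 - <<'E'
from h import *
st();print(fixrot(np.radians(28)));d=red();T=grab('top')
p=manip.state()["tool_pos"];print(proj(d,p),proj(T,p))
a=d["frame"][90:250,240:400];b=T["frame"][120:240,270:350]
cv2.imwrite('pics/c6.png',np.hstack([cv2.resize(a,(480,480),interpolation=cv2.INTER_CUBIC),cv2.resize(b,(320,480),interpolation=cv2.INTER_CUBIC)]))
E
```

```text
t 11.7 p [0.5603 0.2025 0.3279] tester xyz -0.1278 0.0917 0.3279 F [-0.7  0.3  0. ] g 0.799 0.0 q [ 0.34 -0.3   1.83 -0.28  1.21  2.2 ]
zt in tester 0.469 0.001 -0.883 yt 0.001 -1.0 -0.001
[-0.06  0.01 -0.07]
red 51 343.8235294117647 210.15686274509804 340 348 xy tester 0.0011437155086952955 0.00032855852480389805
[301.04436243 131.33588374] [280.25095405 190.5487236 ]
```

View pics/c6.png

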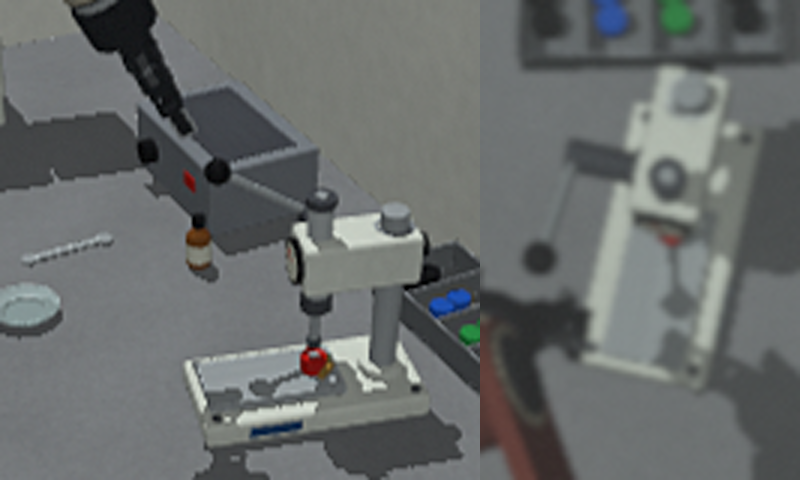

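The mount (crop 313,362) sits under the foot (314,342). The knob is at side crop (217,171), where it was before, with the open fingers just above and behind it. Next I'll advance along the tool axis and pinch.

Request:
play_rows --series '[[[0.0086,-0.0025,-0.0152,0,0,0,0.8],[0.0086,-0.0025,-0.0152,0,0,0,0.8],[0.0086,-0.0025,-0.0152,0,0,0,0.8],[0.0086,-0.0025,-0.0152,0,0,0,0.8],[0.0086,-0.0025,-0.0152,0,0,0,0.8],[0,0,0,0,0,0,0.8]]]'

```text
time: 12.4
tool_pos: [0.6023, 0.1878, 0.2489]
tool_rot: [0.03, 0.963, -0.119, 0.238]
contact_force: [-1.6, -0.5, -0.4]
gripper_width: 0.801
grasp_force: 0.0
```

Request:
play_rows --series '[[[0,0,0,0,0,0,0.5],[0,0,0,0,0,0,0.3],[0,0,0,0,0,0,0],[0,0,0,0,0,0,0],[0,0,0,0,0,0,0]]]'

```text
time: 12.9
tool_pos: [0.6038, 0.1908, 0.2543]
tool_rot: [0.027, 0.963, -0.118, 0.241]
contact_force: [-4.2, 4.0, 5.4]
gripper_width: 0.316
grasp_force: 58.9
```

```bash
python3 -c "
from h import *
st();red()"
```

```text
t 12.9 p [0.6038 0.1908 0.2543] tester xyz -0.0828 0.0909 0.2543 F [-4.2  4.   5.4] g 0.316 58.9 q [ 0.29 -0.18  1.85 -0.28  1.06  2.2 ]
zt in tester 0.471 0.004 -0.882 yt 0.001 -1.0 -0.004
red 52 343.75 210.17307692307693 340 348 xy tester 0.0008696476275417913 0.0002987682577871626
```

Knob gripped (width matches 30 mm). Pulling down along the arc to about 0.6 rad.

Request:
play_rows --series '[[[-0.0037,0.0009,-0.0078,0,0,0,0],[-0.0037,0.0009,-0.0078,0,0,0,0],[-0.0037,0.0009,-0.0078,0,0,0,0],[-0.0022,0.0005,-0.0083,0,0,0,0],[-0.0022,0.0005,-0.0083,0,0,0,0],[-0.0022,0.0005,-0.0083,0,0,0,0],[-0.0005,0.0001,-0.0087,0,0,0,0],[-0.0005,0.0001,-0.0087,0,0,0,0],[-0.0005,0.0001,-0.0087,0,0,0,0],[0,0,0,0,0,0,0]]]'

```text
time: 13.95
tool_pos: [0.5846, 0.1956, 0.1784]
tool_rot: [0.027, 0.963, -0.118, 0.241]
contact_force: [-3.7, 5.5, 3.4]
gripper_width: 0.317
grasp_force: 63.5
```

```bash
python3 - <<'E'
from h import *
st();d=red()
cv2.imwrite('pics/c7.png',cv2.resize(d["frame"][130:230,280:400],(720,600),interpolation=cv2.INTER_CUBIC))
E
```

```text
t 13.95 p [0.5846 0.1956 0.1784] tester xyz -0.1025 0.0909 0.1784 F [-3.7  5.5  3.4] g 0.317 63.5 q [ 0.31 -0.16  1.96 -0.31  0.93  2.26]
zt in tester 0.471 0.005 -0.882 yt 0.002 -1.0 -0.004
red 46 343.82608695652175 210.67391304347825 340 348 xy tester 0.00031196690825884227 -0.0024673686982315274
```

View pics/c7.png

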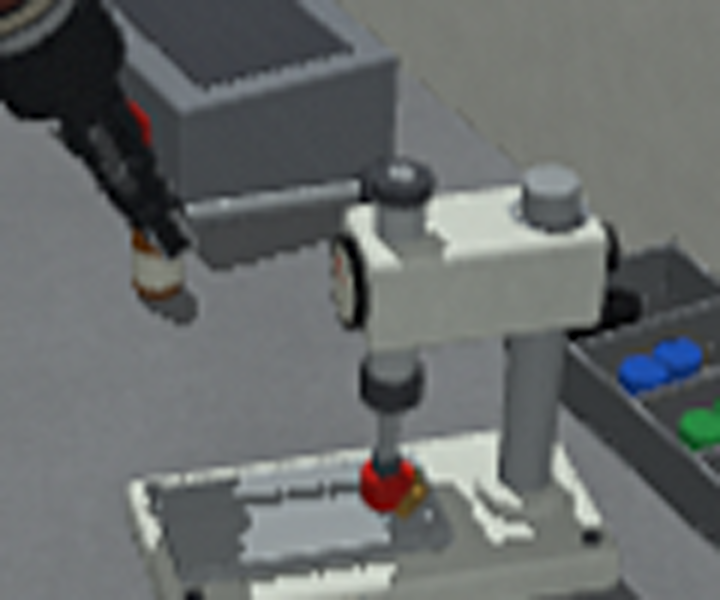

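Handle is level, and the foot (crop 388,462) is just meeting the mount. Continuing to about 0.9 rad.

Request:
play_rows --series '[[[0.0012,-0.0003,-0.0086,0,0,0,0],[0.0012,-0.0003,-0.0086,0,0,0,0],[0.0012,-0.0003,-0.0086,0,0,0,0],[0.0018,-0.0004,-0.0062,0,0,0,0],[0.0018,-0.0004,-0.0062,0,0,0,0],[0,0,0,0,0,0,0]]]'

```text
time: 14.6
tool_pos: [0.592, 0.1937, 0.1407]
tool_rot: [0.028, 0.963, -0.119, 0.241]
contact_force: [-5.6, 5.9, 4.7]
gripper_width: 0.315
grasp_force: 66.1
```

```bash
python3 - <<'E'
from h import *
st();z=manip.state()["tool_pos"][2]
print('theta from dz',.56-np.arcsin(np.sin(.56)-(.2543-z)/.13)); red()
E
```

```text
t 14.6 p [0.592  0.1937 0.1407] tester xyz -0.0949 0.0909 0.1407 F [-5.6  5.9  4.7] g 0.315 66.1 q [ 0.31 -0.1   1.98 -0.33  0.86  2.28]
zt in tester 0.471 0.004 -0.882 yt 0.001 -1.0 -0.004
theta from dz 0.9098998691475984
red 46 343.82608695652175 210.67391304347825 340 348 xy tester 0.00031196690825884227 -0.0024673686982315274
```

Request:
play_rows --series '[[[0.0024,-0.0006,-0.006,0,0,0,0],[0.0024,-0.0006,-0.0055,0,0,0,0],[0,0,0,0,0,0,0],[0,0,0,0,0,0,0]]]'

```text
time: 15.05
tool_pos: [0.5986, 0.1922, 0.1317]
tool_rot: [0.028, 0.962, -0.117, 0.243]
contact_force: [-2.9, 2.2, 7.7]
gripper_width: 0.313
grasp_force: 67.4
```

```bash
python3 - <<'E'
from h import *
st();z=manip.state()["tool_pos"][2]
print('theta from dz',.56-np.arcsin(np.sin(.56)-(.2543-z)/.13)); d=red()
cv2.imwrite('pics/c8.png',cv2.resize(d["frame"][148:218,305:385],(684,600),interpolation=cv2.INTER_NEAREST))
print(d["frame"][150:166,343:350].tolist())
E
```

```text
t 15.05 p [0.5986 0.1922 0.1317] tester xyz -0.0881 0.0911 0.1317 F [-2.9  2.2  7.7] g 0.313 67.4 q [ 0.3  -0.08  1.97 -0.33  0.84  2.29]
zt in tester 0.475 0.005 -0.88 yt 0.003 -1.0 -0.004
theta from dz 0.9849047264961155
red 46 343.82608695652175 210.67391304347825 340 348 xy tester 0.00031196690825884227 -0.0024673686982315274
[[[76, 74, 70], [73, 70, 67], [79, 75, 73], [127, 124, 122], [121, 119, 115], [123, 120, 117], [122, 119, 115]], [[77, 72, 70], [74, 71, 67], [85, 83, 80], [126, 126, 123], [121, 120, 118], [121, 120, 116], [123, 121, 117]], [[76, 72, 68], [75, 72, 69], [90, 87, 84], [125, 124, 122], [122, 119, 117], [122, 119, 116], [122, 119, 116]], [[77, 74, 69], [75, 72, 68], [91, 88, 85], [128, 127, 122], [124, 121, 118], [121, 118, 116], [123, 119, 116]], [[75, 73, 68], [75, 72, 68], [89, 86, 84], [130, 128, 123], [121, 120, 116], [121, 119, 117], [123, 121, 117]], [[75, 72, 67], [74, 71, 67], [88, 84, 82], [128, 127, 123], [123, 121, 118], [122, 119, 117], [123, 121, 117]], [[75, 72, 67], [72, 69, 66], [93, 91, 88], [127, 125, 122], [123, 120, 117], [121, 119, 114], [
[... 278 characters left out ...]
 139, 132], [153, 149, 142], [148, 145, 138], [136, 133, 127], [108, 104, 100]], [[72, 67, 64], [76, 72, 69], [109, 112, 107], [135, 139, 133], [136, 137, 134], [119, 123, 119], [74, 69, 66]], [[75, 70, 65], [75, 72, 69], [95, 101, 98], [135, 143, 139], [135, 144, 139], [94, 112, 93], [49, 47, 42]], [[78, 72, 68], [77, 71, 68], [77, 76, 72], [86, 95, 87], [84, 92, 84], [47, 63, 40], [36, 33, 30]], [[64, 59, 57], [76, 69, 67], [72, 66, 62], [63, 60, 53], [63, 61, 54], [67, 59, 58], [66, 60, 57]], [[40, 36, 33], [53, 48, 46], [54, 51, 48], [61, 55, 53], [61, 56, 54], [61, 56, 54], [58, 53, 50]], [[28, 23, 23], [38, 35, 33], [41, 39, 36], [41, 39, 37], [43, 39, 38], [38, 35, 34], [35, 32, 30]]]
```

View pics/c8.png

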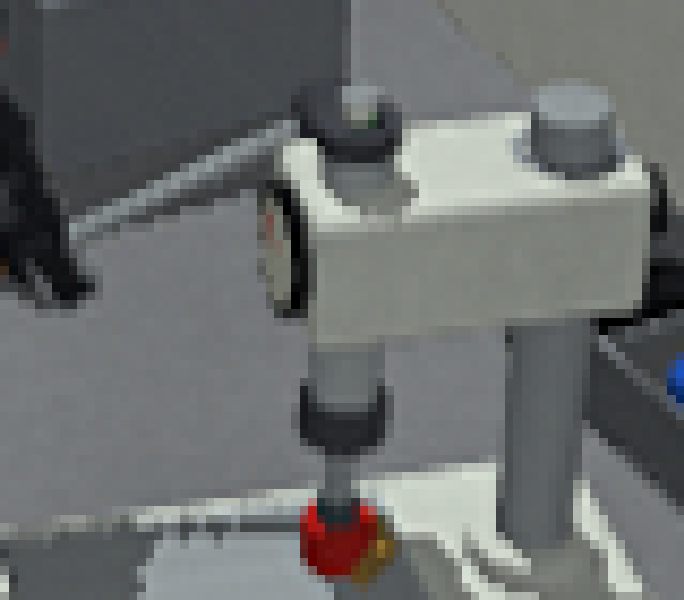

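The pin is out with the first green at its base (crop ~370,118), so the load is around 8–9 mm. A little more.

Request:
play_rows --series '[[[0.0014,-0.0003,-0.0025,0,0,0,0],[0.0014,-0.0003,-0.0025,0,0,0,0],[0,0,0,0,0,0,0],[0,0,0,0,0,0,0],[0,0,0,0,0,0,0]]]'

```text
time: 15.6
tool_pos: [0.6015, 0.1915, 0.127]
tool_rot: [0.028, 0.962, -0.118, 0.244]
contact_force: [-2.9, 1.8, 8.0]
gripper_width: 0.318
grasp_force: 67.4
```

```bash
python3 - <<'E'
from h import *
st();z=manip.state()["tool_pos"][2]
print('theta from dz',.56-np.arcsin(np.sin(.56)-(.2543-z)/.13)); d=red()
f=d["frame"].astype(int);g=(f[...,1]-(f[...,0]+f[...,2])/2)[154:168,342:352];r=(f[...,2]-f[...,:2].max(2))[154:168,342:352]
print(g.astype(int));print(f[154:168,342:352,1]);print('red max',r.max())
E
```

```text
t 15.6 p [0.6015 0.1915 0.127 ] tester xyz -0.0851 0.0911 0.127 F [-2.9  1.8  8. ] g 0.318 67.4 q [ 0.3  -0.07  1.97 -0.33  0.83  2.29]
zt in tester 0.476 0.004 -0.88 yt 0.003 -1.0 -0.004
theta from dz 1.024262226268975
red 46 343.82608695652175 210.67391304347825 340 348 xy tester 0.00031196690825884227 -0.0024673686982315274
[[ 0 -1  0  0  1  0  0  0  0  1]
 [ 0  1 -1  0  1  1  1  1  1  1]
 [ 1  0  0  1  0  1  0  0  0  1]
 [-1 -1 -1  0  0  1  0  0  0  1]
 [-2 -1  0  3  2  2  1  1  1  1]
 [-2 -1  0  2  2  1  1  1  1  1]
 [-1 -1  0  2  4  3  3  0 -1  0]
 [-1 -1  2 17  3  5 19  0 -2 -1]
 [-1 -2  1 23 11 14 30 -1 -1  0]
 [-1 -2 -1  3  7  8 10 -2 -1  1]
 [-2 -1  0 -2 -2 -2 -3 -1  0  1]
 [ 2  0  0  0  0 -1  0  0 -1  3]
 [ 4  0  0 -1 -1 -1 -1  0  1  7]
 [ 3  0  0  1  1  0  2  1  2  7]]
[[ 75  71  71  87 126 120 119 119 120 121]
 [ 74  74  70  85 127 121 120 121 122 120]
 [ 72  70  68  93 125 120 118 119 120 122]
 [ 68  65  62  76 124 132 122 118 120 121]
 [ 66  65  77 141 149 152 148 133 121 122]
 [ 64  66  78 139 150 145 132 108 117 125]
 [ 66  67  72 112 139 138 123  70  87 110]
 [ 70  68  71 111 142 142 112  46  65  80]
 [ 66  71  71  86  99  99  73  33  67  75]
 [ 41  61  70  67  63  60  45  61  57  72]
 [ 17  38  53  58  57  57  43  53  36  64]
 [ 87  25  34  43  43  43  42  35  29  91]
 [129  43  41  33  34  35  33  33  75 169]
 [137  80  89  74  77  77  79  88  94 165]]
red max -1
```

Green shows clearly and there is no red. The load estimate is about 10 mm. Next I'll hold briefly, check it is steady and hand in.

Request:
play_rows --series '[[[0,0,0,0,0,0,0],[0,0,0,0,0,0,0],[0,0,0,0,0,0,0],[0,0,0,0,0,0,0],[0,0,0,0,0,0,0]]]'

```text
time: 16.15
tool_pos: [0.6015, 0.1915, 0.1271]
tool_rot: [0.028, 0.962, -0.118, 0.244]
contact_force: [-2.8, 1.9, 8.3]
gripper_width: 0.312
grasp_force: 67.4
```

```bash
python3 -c "
from h import *
st();print(manip.job_done())"
```

```text
t 16.15 p [0.6015 0.1915 0.1271] tester xyz -0.0851 0.0911 0.1271 F [-2.8  1.9  8.3] g 0.312 67.4 q [ 0.3  -0.07  1.97 -0.33  0.83  2.29]
zt in tester 0.476 0.004 -0.88 yt 0.003 -1.0 -0.004
the job is handed in; nothing more can be done
None
```

I handed the job in at 16.2 s of robot time with the red mount pushed up against the V-stop and the gripper still holding the lever steady: the green ring was showing, no red, and I estimate about 10 mm of spring (about 20 N); no verdict came back.

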